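Open the cell tester for the lantern's long cell

TASK

The solar lantern's long cell is about to be checked on the desktop cell tester. First turn the tester's selector knob to the long-cell mark and leave it clicked in there; then pull the tester's spring-return jaw out until its index lines up with the outer (long-cell) mark line, and keep holding it there so that the cell can be laid in: finish with the gripper still on the jaw, because it springs shut when let go. Leave the lantern, the cell on its coaster, the plant pot and the grill brush where they are.

Things in the scene. Friction and masses are not known exactly. Their poses are not given: they have to be found in the camera images.
- tester: Desktop cell tester: flat grey box 142 (own x) x 185 (own y) mm, flat deck 36 mm above the table, held fast by suction feet. Origin: centre of underside; own x points away from the robot side (its user) to its far edge, own y left, z up. Selector on the left, axis at own (-25, 50) mm, needle meter behind it; cell bay with the spring jaw on the right, along own x at own y = -50 mm.
- selector (a joint): Selector angle, rad, growing clockwise from above, four clicks (detents): 0 off (ring sign), 0.698 short cell (short pill sign), 1.396 long cell (long pill sign), 2.094 block battery (square sign). The pointer stands 1.047 minus this value counter-clockwise from the tester's own x: long cell is far, 20 degrees right. A click takes up to 0.1 N m; let go, it settles in the nearest.
- selector_grip (a point): On the selector's axis, 65 mm above the table, 1 mm under the top of its grip bar: a good TCP height. The black bar is upright, 12 mm thick, about 38 mm long, 24 mm high, on a round skirt 46 mm across and 5 mm high; own x lies along the bar towards the pointing end (nosed, with a white line).
- jaw (a joint): How far the spring jaw is pulled out, m: 0 home (sprung against its stop), 0.021 short-cell mark, 0.036 outer, long-cell mark, 0.046 end stop. It slides along the tester's own -x, towards the user. The spring pulls it home with about 4.5 N at home, 7.7 N at the outer mark.
- jaw_grip (a point): In the jaw's upright black tab, on its middle, 65 mm above the table, 1 mm under its top: a good TCP height for pinching it. Tab 12 mm thick along the slide, 26 mm wide across it, 30 mm high above the deck; axes parallel to the tester's. At home its centre is at the tester's own (17, -50) mm, 43 mm short of the fixed contact post (30 wide, 26 high) at the far end of the bay.
- jaw_index (a point): Middle of the jaw's index, a bar 3 mm thick and 44 mm long across the slide, at the user's end of the jaw's low foot (5 mm high), 27 mm towards the user from the tab's centre and 42 mm above the table; its ends point at the mark lines.
- outer_mark (a point): On the deck, on the bay's centre line, level with the outer (long-cell) mark, a white line 14 mm long on either side of the bay with a long pill sign, at the tester's own x = -46 mm; the index is to stand over it. The inner mark (8 mm lines, short pill sign) is at own x = -31 mm. Ribs 4 mm high, 33 mm apart, run along the bay.
- lantern: Solar lantern with a toggle switch on its black round base, 104 mm across, 138 mm high to the solar panel, wire bail up to 178 mm; loose. Origin: centre of its underside.
- pot: Small green plastic plant pot, empty, 86 mm across the rim, 80 mm high; loose. Origin: centre of its underside.
- coaster: Grey hard silicone coaster, 94 mm across, 6 mm thick; loose. Origin: centre of its underside.
- cell: The lantern's long cell, a cylinder 18 mm across and 65 mm long, standing upright on the coaster; loose. Origin: centre of its underside.
- grill_brush: Stainless grill brush lying along its own y, about 235 mm long, head 50 mm wide, 28 mm high; loose. Origin: on the table under the middle of its length.
Mind the look-alikes: they are no part of the job. Of the things that look like the tester, the middle-sized one is meant.

How it is judged:
By the outcome, as a careful person would: the job done as asked, in the order asked, and still so for the second after the job is handed in, while the arm keeps its last pose, push and grip.
It also fails if it takes over 48 s, if anything falls off the work surface, if the arm or the gripper's body presses on something with over 40 N, if the wrist force passes 120 N, or if a joint passes its speed limit or range.

ROBOT

A 6-joint arm with a two-finger parallel gripper is mounted at the origin on the work surface. World frame = base frame: x ahead of the robot, y to its left, z up, the work surface at z = 0. Lengths are in m, angles in rad, forces in N, time in s.
With the tool pointing down it reaches from about 0.25 to 0.775 m from the base axis. Payload 4 kg.
Tool frame: the origin (TCP) lies between the finger pads, 19 mm behind the fingertips; this is the grasp point; z points along the fingers, y is the line along which they close (so a half turn about z gives the same grasp; the last joint's range is limited). The gripper opens to 94 mm and grips with 3 to 60 N. Pads are 16 mm wide; open, the fingers measure 119 mm over their backs; the gripper's body (75 mm by 177 mm) begins 78 mm behind the grasp point.
Start: joints at [1.151, 0.087, 1.371, -0, 1.684, -0.103], TCP at [0.171, 0.523, 0.224] pointing down, gripper open.
Joint ranges: [-3.1, 3.1], [-0.76, 2.03], [0.27, 2.55], [-1.08, 4.22], [0.17, 2.65], [-2.57, 2.57]. Speed limits (rad/s): [2.79, 2.79, 3.14, 3.14, 3.14, 3.14].

INTERFACE

Orientations are given as [roll, pitch, yaw] about the fixed x, y, z axes, in that order (R = Rz(yaw) Ry(pitch) Rx(roll)).
In Python, from bench import robot gives the robot as it stands. The module is installed in compiled form; this text tells all that it offers.
- The arm moves only by the tool arm_command, never from a script. Its argument "targets" is a list of rows, each a list of 4 numbers: the shift along the world's x, y, z as a fraction of full scale, then the turn about the world's z as a fraction of full scale. A call has 1 to 8 rows; each row is the pose to reach, as a shift and turn from the pose commanded when the call began; what a row does not reach only later rows make up. Full scale, the value 1, is 0.5 m for a shift and 120 degrees for a turn. A row lasts 1/12 s, in which the tool goes at most 41.7 mm and 7.16 degrees, less where a joint would pass 70% of its speed; a pose out of reach is approached as far as the arm can. A call with a number of a shift or a turn outside -1 to 1 is refused whole. A call with a gripper value outside its range is refused whole. "claw" is the closure, from 0 (fully open) to 1 (shut), set as the call begins (left out, the last holds). The fingers move at their own pace and stop on an object; the grip force is fixed at half the most. Time passes only in rows, so rows that repeat a pose let the fingers close. It gives the time, the measured TCP pose, the force, the opening and the grip force at its end, in the units of the state.
- robot.get_obs(): the state, without advancing time (a new reading comes with each control period).
- robot.snapshot(name): name is "side" or "top" or "wrist"; returns the picture (420x560x3 uint8, red, green, blue); there is no depth.
- robot.camera_info(name): a dict with "vfov" (degrees; the focal length in pixels is half the picture's height over the tangent of half this angle, whatever the lens; pixels are square), "cx", "cy" (the principal point, pixels), "k1" (the pictures are not rectified: a ray, as slopes to the right and down, at radius r is drawn at 1 + k1 r^2 times it, then the intrinsics apply), "extrinsics" (4x4, takes a point from camera to world coordinates); the wrist camera has in their place "T_tool_cam" (4x4, takes a point from camera to tool coordinates, whose origin is the TCP and whose axes are the flange's). Camera axes: x right, y up, looking along -z (the intrinsics and any distortion apply to the point x, -y, -z); pixel columns grow to the right and rows downward; lengths in m; the calibration is good to about 2 mm. A picture is of the moment at which its call begins: read the wrist's pose just before it. camera_info takes no time and is no camera call.
- robot.close_job(): hands the job in; it is judged then, once.
The state is a dict: "time": time; "joint_positions": joint angles; "qvel": joint speeds; "joint_torque": joint torques, N m; "tool_pos": TCP position; "ee_rot": TCP orientation; "wrist_force": force on the tool from outside, world axes, zero at the start; "wrist_torque": the same for the moment, N m; "width": finger opening in m; "finger_force": force on a finger pad.
Only numpy, scipy, OpenCV 4.12 (cv2) and the standard library are available. Lean on these libraries where they do the work, as an engineer would, in place of code of your own. Each camera call takes 0.05 s, during which the arm holds its last target. There are 200 camera calls.

## Working session

There is one attempt and no reset: what is moved stays moved. The work goes in short steps, Python scripts to look and compute and a tool call to move; the robot and the scene stay as the last step left them, time stands still between calls to the robot, and variables do not carry over. Pictures are saved under pics/ and viewed, at most 10 in all, crops included, and the job is handed in when it is done.

Besides the shell and the picture viewer there is one more tool, called after ">>>" by a JSON object that holds its "op" and its "data", one argument or row to a line. arm_command: Moves the arm, as the interface text tells. Shift numbers are shares of 0.5 m and turn numbers shares of 120 degrees, none past 1 either way. Its arguments: {"type":"object","properties":{"targets":{"type":"array"},"claw":{"type":"number"}},"required":["targets"]}

```bash
mkdir -p pics; python3 - <<'E'
from bench import robot
import cv2
print(robot.get_obs())
for n in("top","side"):
    im=robot.snapshot(n); cv2.imwrite(f"pics/{n}0.png",im[:,:,::-1]); print(n,robot.camera_info(n))
print(robot.camera_info("wrist"))
E
```

```text
{'time': 0.0, 'joint_positions': array([ 1.15087943e+00,  8.79424107e-02,  1.37221316e+00, -3.10844977e-05,
        1.68361127e+00, -1.03092811e-01]), 'qvel': array([-0.00115587, -0.00116396,  0.00019381,  0.00061016, -0.00014212,
        0.00212635]), 'joint_torque': array([-3.69120244e-04, -3.40168476e+01, -3.02433479e+01,  7.16285803e-02,
        3.30072746e-02, -1.50052288e-04]), 'tool_pos': array([0.17115745, 0.52216234, 0.22313187]), 'ee_rot': array([-3.13942683e+00, -1.93015307e-04,  2.82476490e+00]), 'wrist_force': array([0.10672236, 0.70878066, 0.36161258]), 'wrist_torque': array([-0.01819349,  0.01328036, -0.04025295]), 'finger_force': 0.0, 'width': 0.09404370510441167}
top {'vfov': 42.01913765731952, 'cx': 277.5413749790293, 'cy': 200.4252428976264, 'k1': -0.037231224393778094, 'extrinsics': array([[ 0.001614  ,  0.994369  , -0.10596077,  0.43600959],
       [-0.99999731,  0.00178128,  0.00148411,  0.05466927],
       [ 0.0016645 ,  0.10595809,  0.9943692 ,  1.40075996],
       [ 0.        ,  0.        ,  0.        ,  1.        ]])}
side {'vfov': 51.0219713960074, 'cx': 276.8817720945903, 'cy': 209.02951200863671, 'k1': 0.03589256948163301, 'extrinsics': array([[ 0.81255409,  0.2976626 , -0.5011515 ,  0.01930791],
       [-0.58280836,  0.42890575, -0.69019872, -0.73266005],
       [ 0.00950042,  0.85289908,  0.52198937,  0.64559989],
       [ 0.        ,  0.        ,  0.        ,  1.        ]])}
{'vfov': 64.18171272578635, 'cx': 277.6903321758275, 'cy': 212.3277195211019, 'k1': -0.05232293606679755, 'T_tool_cam': array([[ 7.13393157e-06,  9.58738900e-01,  2.84288096e-01,
         8.34924753e-02],
       [ 9.99999967e-01, -7.95195254e-05,  2.43079228e-04,
        -1.07816540e-03],
       [ 2.55655966e-04,  2.84288085e-01, -9.58738869e-01,
        -1.61607298e-01],
       [ 0.00000000e+00,  0.00000000e+00,  0.00000000e+00,
         1.00000000e+00]])}
```

View pics/top0.png

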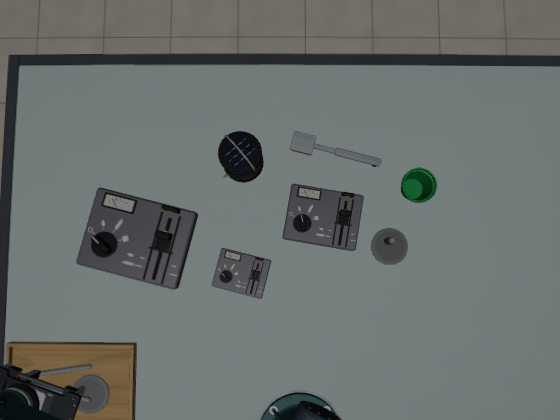

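View pics/side0.png

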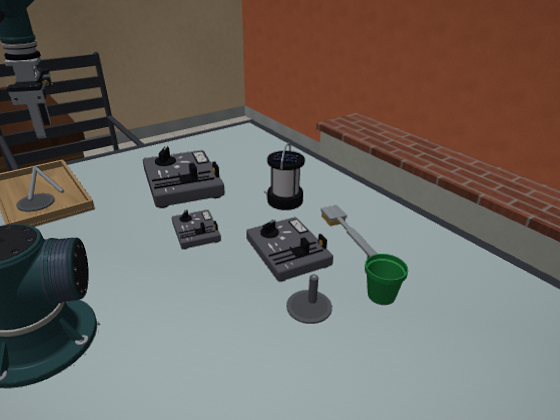

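The side and top views show three tester look-alikes, with these top-view pixels: large (137,238), small (242,273) and middle-sized (323,217). The middle one is about 75 px, or roughly 185 mm, across its own y, so it fits the description. I'll confirm that with an enlarged crop and measure it.

```bash
cat > h.py <<'E'
import numpy as np, cv2
from bench import robot
from scipy.spatial.transform import Rotation as R
def cam(n,obs=None):
    c=robot.camera_info(n)
    if n=="wrist":
        T=np.eye(4); T[:3,:3]=R.from_euler('xyz',obs['ee_rot']).as_matrix(); T[:3,3]=obs['tool_pos']; E=T@c['T_tool_cam']
    else: E=c['extrinsics']
    f=210/np.tan(np.radians(c['vfov']/2))
    K=np.array([[f,0,c['cx']],[0,f,c['cy']],[0,0,1]]); return K,np.array([c['k1'],0,0,0,0]),E
def ray(uv,z,C):
    K,d,E=C
    p=cv2.undistortPoints(np.array(uv,float).reshape(-1,1,2),K,d).reshape(-1,2)
    D=np.c_[p[:,0],-p[:,1],-np.ones(len(p))]@E[:3,:3].T; o=E[:3,3]
    z=np.broadcast_to(z,len(p))
    return (o+D*((z-o[2])/D[:,2])[:,None])[:,:2]
def proj(P,C):
    K,d,E=C; q=(np.array(P,float).reshape(-1,3)-E[:3,3])@E[:3,:3]
    q=q*[1,-1,-1]; return cv2.projectPoints(q,np.zeros(3),np.zeros(3),K,d)[0].reshape(-1,2)
E
python3 - <<'E'
from h import *
C=cam("top"); im=cv2.imread("pics/top0.png")
print(im[240,300],im[260,320],im[212,332])
roi=im[170:265,270:380]
hsv=cv2.cvtColor(im,cv2.COLOR_BGR2HSV)
m=((im.max(2)<105)).astype(np.uint8); 
m=cv2.morphologyEx(m,cv2.MORPH_CLOSE,np.ones((9,9)))
cs,_=cv2.findContours(m,cv2.RETR_EXTERNAL,cv2.CHAIN_APPROX_NONE)
for c in cs:
    if cv2.contourArea(c)>1000:
        P=ray(c.reshape(-1,2),0.03,C); r=cv2.minAreaRect((P*1000).astype(np.float32)); print(cv2.boundingRect(c),r)
cv2.imwrite("pics/crop.png",cv2.resize(im[165:270,260:400],None,fx=5.5,fy=5.5,interpolation=cv2.INTER_CUBIC))
E
```

```text
[71 68 67] [126 128 118] [76 73 73]
(260, 392, 82, 28) ((79.59160614013672, -4.134696960449219), (197.1087646484375, 64.4096450805664), 89.99417114257812)
(211, 248, 61, 51) ((401.24786376953125, 143.17259216308594), (130.87770080566406, 100.03448486328125), 75.76477813720703)
(371, 228, 37, 37) ((467.9298095703125, -226.76171875), (90.5389633178711, 90.21003723144531), 89.1163330078125)
(76, 187, 122, 103) ((487.2483825683594, 405.4769287109375), (267.84552001953125, 202.22549438476562), 75.75981903076172)
(282, 183, 82, 68) ((541.8389892578125, -61.56189727783203), (187.25914001464844, 145.20257568359375), 80.34658813476562)
(217, 131, 47, 52) ((694.730224609375, 146.76930236816406), (134.56211853027344, 112.88435363769531), 16.054428100585938)
(0, 0, 560, 420) ((587.3912963867188, 42.00927734375), (1074.104248046875, 1475.8260498046875), 0.7321001291275024)
```

View pics/crop.png

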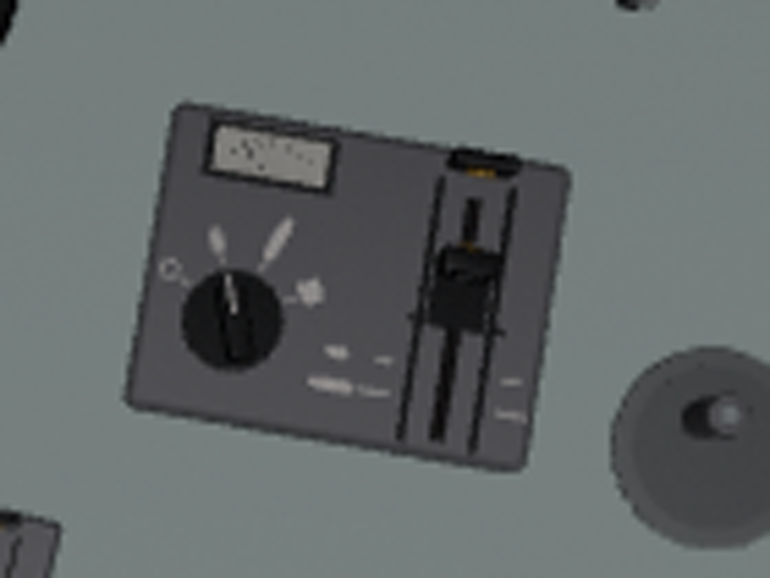

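The crop confirms it. The middle tester measures 187×145 mm and has the ring, pill and square signs around its knob. The knob's white line at (230,290) points at the short pill, so it needs 40° clockwise, and the jaw is home. The tester centre is about (0.542, -0.062) with yaw about -9.65°. I'll move over the knob for a wrist view.

>>> {"op": "arm_command", "data": {
  "targets": [
    [0.354, -0.53, 0, 0.2375],
    [0.354, -0.53, 0, 0.2375],
    [0.354, -0.53, 0, 0.2375],
    [0.354, -0.53, 0, 0.2375],
    [0.354, -0.53, 0, 0.2375],
    [0.354, -0.53, 0, 0.2375],
    [0.354, -0.53, 0, 0.2375],
    [0.354, -0.53, 0, 0.2375]
  ],
  "claw": 0.4
}}

```text
time: 0.77
tool_pos: [0.3487, 0.2557, 0.224]
ee_rot: [-3.142, -0.0, -2.961]
wrist_force: [1.3, 0.6, -1.0]
width: 0.0565
finger_force: 0.0
```

>>> {"op": "arm_command", "data": {
  "targets": [
    [0.354, -0.53, -0.04, 0],
    [0.354, -0.53, -0.04, 0],
    [0.354, -0.53, -0.04, 0],
    [0.354, -0.53, -0.04, 0],
    [0.354, -0.53, -0.04, 0],
    [0.354, -0.53, -0.04, 0],
    [0.354, -0.53, -0.04, 0],
    [0.354, -0.53, -0.04, 0]
  ]
}}

```text
time: 1.43
tool_pos: [0.5263, -0.0107, 0.2031]
ee_rot: [-3.141, -0.001, -2.964]
wrist_force: [0.9, -0.5, -0.5]
width: 0.0567
finger_force: 0.0
```

>>> {"op": "arm_command", "data": {
  "targets": [
    [0, 0, 0, 0],
    [0, 0, 0, 0],
    [0, 0, 0, 0],
    [0, 0, 0, 0]
  ]
}}

```text
time: 1.77
tool_pos: [0.5248, -0.0062, 0.2044]
ee_rot: [3.141, -0.0, -2.959]
wrist_force: [0.4, 0.1, 0.9]
width: 0.0564
finger_force: 0.0
```

```bash
python3 - <<'E'
from h import *
o=robot.get_obs(); im=robot.snapshot("wrist"); print(o['time'],o['tool_pos'],np.degrees(o['ee_rot']),o['joint_positions'],o['width'],o['wrist_force'])
cv2.imwrite("pics/w1.png",im[:,:,::-1]); np.save("w1.npy",np.r_[o['tool_pos'],o['ee_rot']])
C=cam("wrist",o)
print(proj([[.5256,-.0081,.066],[.5502,-.1137,.066]],C))
E
```

```text
1.7667 [ 0.52477819 -0.00621623  0.20435265] [ 1.79967769e+02 -8.55435881e-03 -1.69565020e+02] [-1.20215856e-01  3.60244058e-02  1.46403056e+00  4.93804782e-04
  1.64184770e+00 -1.87310192e+00] 0.056395261752465196 [0.44974732 0.05291821 0.91086223]
[[276.36829596 207.74054995]
 [161.24398055 212.96297044]]
```

View pics/w1.png

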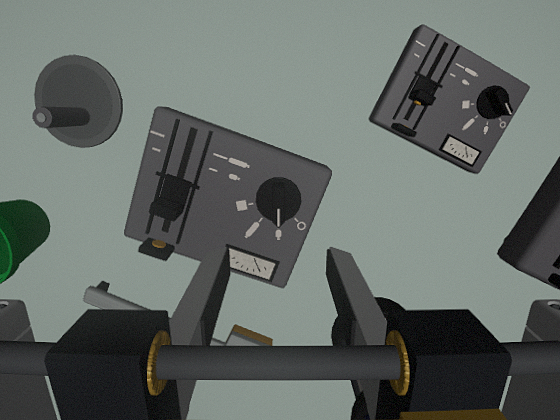

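The wrist view shows the knob skirt at (278,200) with its white line pointing down at the short pill. The jaw tab is at about (172,190), and the outer marks are at about (157,134) and (238,161). I'll refine the pose from these features.

```bash
python3 - <<'E'
from h import *
v=np.load("w1.npy"); C=cam("wrist",dict(tool_pos=v[:3],ee_rot=v[3:])); im=cv2.imread("pics/w1.png"); g=im.max(2)
# knob dark blob
m=np.zeros_like(g); m[170:235,250:308]=(g[170:235,250:308]<48)
m=cv2.morphologyEx(m,cv2.MORPH_CLOSE,np.ones((7,7)))
c=max(cv2.findContours(m,0,1)[0],key=cv2.contourArea); print("knob",cv2.minEnclosingCircle(c),cv2.boundingRect(c))
# white line
m=np.zeros_like(g); m[200:228,268:290]=(g[200:228,268:290]>90)
ys,xs=np.nonzero(m); W=ray(np.c_[xs,ys],.066,C); l=cv2.fitLine((W*1e3).astype(np.float32),2,0,.01,.01).ravel(); print("line",W.mean(0),W[ys.argmax()],W[ys.argmin()],np.degrees(np.arctan2(l[1],l[0])))
# deck top outline
m=((g<105)&(g>40)).astype(np.uint8); m[:, 345:]=0; m[:95]=0;m[290:]=0; m[:,:122]=0
cs=cv2.findContours(cv2.morphologyEx((g<105).astype(np.uint8),cv2.MORPH_CLOSE,np.ones((5,5))),0,1)[0]
for k in range(2):
    pass
tpl=lambda x,y,z,yaw,cx,cy:[cx+x*np.cos(yaw)-y*np.sin(yaw),cy+x*np.sin(yaw)+y*np.cos(yaw),z]
big=cv2.resize(im[95:295,110:340],None,fx=3.4,fy=3,interpolation=cv2.INTER_CUBIC)
yaw=np.radians(-9.65)
pts=[(-25,50,36),(17,-50,66),(-46,-50,36),(-46,-28,36),(-46,-72,36),(-10,-28,42),(-10,-72,42),(71,92.5,36),(-71,92.5,36),(71,-92.5,36),(-71,-92.5,36)]
for p in proj([tpl(x/1e3,y/1e3,z/1e3,yaw,.5418,-.0616) for x,y,z in pts],C):
    cv2.drawMarker(big,(int((p[0]-109.5)*3.4),int((p[1]-94.5)*3)),(0,255,255),0,10)
cv2.imwrite("pics/w1c.png",big)
E
```

```text
knob ((277.6180114746094, 201.8705596923828), 25.132448196411133) (256, 177, 45, 51)
line [ 0.5344793  -0.00504487] [ 0.54296475 -0.00335331] [ 0.52669217 -0.00730192] 9.294287
```

View pics/w1c.png

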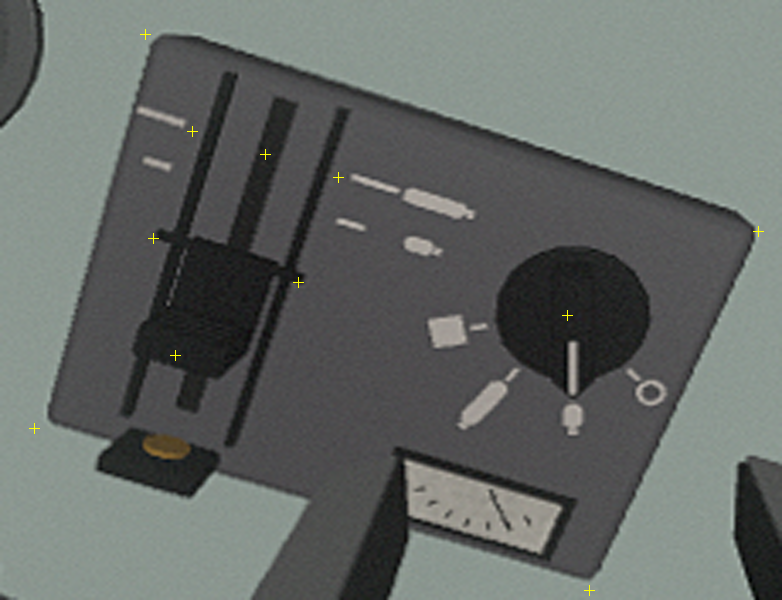

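The predicted points match the picture to about 1.5 px, giving a tester centre of about (0.5405, -0.0603). The TCP is already over the knob axis, so I'll descend and grip.

>>> {"op": "arm_command", "data": {
  "targets": [
    [0, 0, -0.08, 0],
    [0, 0, -0.16, 0],
    [0, 0, -0.22, 0],
    [0, 0, -0.25, 0],
    [0, 0, -0.27, 0],
    [0, 0, -0.278, 0],
    [0, 0, -0.278, 0],
    [0, 0, -0.278, 0]
  ]
}}

```text
time: 2.48
tool_pos: [0.5263, -0.0071, 0.0669]
ee_rot: [-3.141, 0.003, -2.96]
wrist_force: [0.4, 0.5, 0.7]
width: 0.056
finger_force: 0.0
```

>>> {"op": "arm_command", "data": {
  "targets": [
    [0, 0, 0, 0],
    [0, 0, 0, 0],
    [0, 0, 0, 0],
    [0, 0, 0, 0],
    [0, 0, 0, 0],
    [0, 0, 0, 0]
  ],
  "claw": 1
}}

```text
time: 2.98
tool_pos: [0.5254, -0.0074, 0.0655]
ee_rot: [3.142, 0.0, -2.961]
wrist_force: [0.0, 0.2, 0.1]
width: 0.02
finger_force: 0.0
```

>>> {"op": "arm_command", "data": {
  "targets": [
    [0, 0, 0, 0],
    [0, 0, 0, 0],
    [0, 0, 0, 0],
    [0, 0, 0, 0]
  ]
}}

```text
time: 3.32
tool_pos: [0.5251, -0.0058, 0.0654]
ee_rot: [3.138, -0.0, -2.961]
wrist_force: [-0.1, 5.5, 1.4]
width: 0.0118
finger_force: 30.0
```

>>> {"op": "arm_command", "data": {
  "targets": [
    [0, 0, 0, -0.05],
    [0, 0, 0, -0.1],
    [0, 0, 0, -0.15],
    [0, 0, 0, -0.2],
    [0, 0, 0, -0.25],
    [0, 0, 0, -0.3],
    [0, 0, 0, -0.335],
    [0, 0, 0, -0.335]
  ]
}}

```text
time: 3.98
tool_pos: [0.525, -0.0062, 0.0653]
ee_rot: [3.14, -0.002, 2.62]
wrist_force: [-1.6, 5.4, 2.5]
width: 0.0122
finger_force: 30.0
```

>>> {"op": "arm_command", "data": {
  "targets": [
    [0, 0, 0, 0],
    [0, 0, 0, 0],
    [0, 0, 0, 0],
    [0, 0, 0, 0]
  ]
}}

```text
time: 4.32
tool_pos: [0.525, -0.0061, 0.0653]
ee_rot: [3.14, -0.002, 2.623]
wrist_force: [-1.9, 5.5, 1.5]
width: 0.0116
finger_force: 30.0
```

>>> {"op": "arm_command", "data": {
  "targets": [
    [0, 0, 0, 0],
    [0, 0, 0, 0],
    [0, 0, 0, 0],
    [0, 0, 0, 0],
    [0, 0, 0, 0],
    [0, 0, 0.06, 0],
    [0, 0, 0.14, 0],
    [0, 0, 0.22, 0]
  ],
  "claw": 0.57
}}

```text
time: 4.98
tool_pos: [0.5242, -0.0075, 0.175]
ee_rot: [-3.14, -0.003, 2.621]
wrist_force: [1.4, -0.7, -0.1]
width: 0.0399
finger_force: 0.0
```

>>> {"op": "arm_command", "data": {
  "targets": [
    [0.049, -0.211, 0.06, -0.583],
    [0.049, -0.211, 0.06, -0.583],
    [0.049, -0.211, 0.06, -0.583],
    [0.049, -0.211, 0.06, -0.583],
    [0.049, -0.211, 0.06, -0.583],
    [0.049, -0.211, 0.06, -0.583],
    [0.049, -0.211, 0.06, -0.583],
    [0.049, -0.211, 0.06, -0.583]
  ]
}}

```text
time: 5.65
tool_pos: [0.5498, -0.1133, 0.2052]
ee_rot: [-3.141, 0.0, 1.614]
wrist_force: [0.9, -0.2, -0.2]
width: 0.0403
finger_force: 0.0
```

>>> {"op": "arm_command", "data": {
  "targets": [
    [0, 0, 0, -0.1],
    [0, 0, 0, -0.1],
    [0, 0, 0, -0.1],
    [0, 0, 0, -0.1]
  ]
}}

```text
time: 5.98
tool_pos: [0.5498, -0.113, 0.2052]
ee_rot: [-3.142, 0.0, 1.413]
wrist_force: [-0.8, 0.5, 0.5]
width: 0.0402
finger_force: 0.0
```

```bash
python3 - <<'E'
from h import *
o=robot.get_obs(); im=robot.snapshot("wrist"); print(o['time'],o['tool_pos'],np.degrees(o['ee_rot']),o['joint_positions'],o['width'],o['wrist_force'])
cv2.imwrite("pics/w2.png",im[:,:,::-1]); np.save("w2.npy",np.r_[o['tool_pos'],o['ee_rot']])
E
```

```text
5.9833 [ 0.54980552 -0.11304147  0.20523041] [-1.79998701e+02  1.41368927e-02  8.09812444e+01] [-3.03637785e-01  1.16802389e-01  1.37604596e+00 -2.48158282e-04
  1.64873077e+00 -1.46250124e-01] 0.04015111276908021 [-0.77228859  0.52156437  0.54364878]
```

View pics/w2.png

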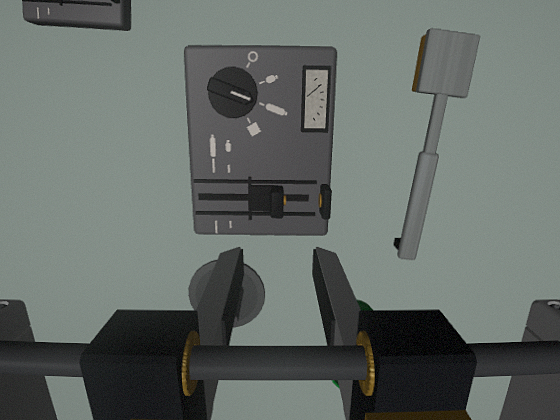

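The knob's white line now points at the long pill, with its tip at (250,97). The jaw is home, with the index at column ~249 and the outer marks at columns ~213–217. Next I'll measure the index, the marks and the yaw.

```bash
python3 - <<'E'
from h import *
v=np.load("w2.npy"); C=cam("wrist",dict(tool_pos=v[:3],ee_rot=v[3:])); im=cv2.imread("pics/w2.png"); g=im.max(2).astype(int)
print(g[174:182,242:258]); print(g[216:224,242:258])
for n,(r0,r1,c0,c1) in dict(outA=(150,176,206,219),outB=(219,235,208,223),inB=(219,235,224,238),inA=(162,176,222,236)).items():
    ys,xs=np.nonzero(g[r0:r1,c0:c1]>130); uv=np.c_[xs+c0,ys+r0]; print(n,uv.min(0),uv.max(0),uv.mean(0),ray([uv.mean(0)],.036,C))
# white line of pointer
ys,xs=np.nonzero(g[88:103,228:256]>130); W=ray(np.c_[xs+228,ys+88],.066,C); l=cv2.fitLine((W*1e3).astype(np.float32),2,0,.01,.01).ravel(); print(np.degrees(np.arctan2(l[1],l[0])))
E
```

```text
[[85 84 84 85 82 83 84 84 84 89 82 85 87 85 84 81]
 [86 89 87 81 87 87 84 83 84 84 89 84 86 85 85 82]
 [80 83 90 87 84 87 70 62 67 81 86 90 82 85 82 86]
 [85 89 87 81 89 91 47 24 28 60 84 86 84 81 86 87]
 [89 86 86 87 88 90 51 35 36 64 86 87 86 90 85 86]
 [67 64 61 64 70 64 46 35 42 60 85 86 86 86 83 87]
 [26 30 28 21 21 32 40 43 35 25 21 21 20 13 20 25]
 [43 42 38 36 36 38 42 37 39 35 34 38 41 38 38 36]]
[[85 89 83 84 87 89 68 39 30 42 81 83 87 85 87 87]
 [81 77 82 84 81 87 66 39 29 37 80 86 83 79 82 83]
 [82 83 77 79 84 85 61 33 29 36 82 84 83 81 84 84]
 [78 81 80 83 79 83 60 44 35 41 78 83 81 81 80 83]
 [83 81 81 85 82 81 73 74 72 83 83 81 76 76 80 81]
 [79 83 80 85 81 83 81 85 81 79 80 85 82 81 78 78]
 [80 84 79 82 85 82 81 79 82 81 85 79 75 80 82 82]
 [81 80 83 81 81 84 78 79 82 79 80 80 80 83 80 79]]
outA [210 150] [215 172] [212.875      158.58333333] [[ 0.49228191 -0.06418162]]
outB [215 221] [216 232] [215.54545455 226.09090909] [[ 0.48027191 -0.13348144]]
inB [229 221] [231 227] [230. 224.] [[ 0.49568615 -0.13358582]]
inA [228 165] [229 172] [228.5 168.5] [[ 0.5056133  -0.07630252]]
-30.423826
```

>>> {"op": "arm_command", "data": {
  "targets": [
    [-0.002, 0, -0.08, -0.006],
    [-0.002, 0, -0.16, -0.006],
    [-0.002, 0, -0.22, -0.006],
    [-0.002, 0, -0.25, -0.006],
    [-0.002, 0, -0.27, -0.006],
    [-0.002, 0, -0.28, -0.006],
    [-0.002, 0, -0.28, -0.006],
    [-0.002, 0, -0.28, -0.006]
  ]
}}

```text
time: 6.7
tool_pos: [0.5498, -0.1132, 0.0667]
ee_rot: [3.139, 0.0, 1.399]
wrist_force: [0.8, 0.3, 0.4]
width: 0.0405
finger_force: 0.0
```

>>> {"op": "arm_command", "data": {
  "targets": [
    [0, 0, 0, 0],
    [0, 0, 0, 0],
    [0, 0, 0, 0],
    [0, 0, 0, 0],
    [0, 0, 0, 0],
    [0, 0, 0, 0],
    [0, 0, 0, 0],
    [0, 0, 0, 0]
  ],
  "claw": 1
}}

```text
time: 7.37
tool_pos: [0.5489, -0.1129, 0.0659]
ee_rot: [3.141, 0.0, 1.399]
wrist_force: [-2.7, 0.9, 4.5]
width: 0.0114
finger_force: 30.0
```

```bash
python3 - <<'E'
from h import *
o=robot.get_obs(); im=robot.snapshot("wrist"); print(o['time'],o['tool_pos'],np.degrees(o['ee_rot']),o['width'],o['wrist_force'],o['finger_force'])
cv2.imwrite("pics/w3.png",im[:,:,::-1]); np.save("w3.npy",np.r_[o['tool_pos'],o['ee_rot']])
E
```

```text
7.3667 [ 0.54887348 -0.11289099  0.06587645] [1.79980576e+02 8.84319845e-03 8.01385833e+01] 0.011355332918433908 [-2.66055719  0.94719528  4.49026918] 30.000250339508057
```

View pics/w3.png

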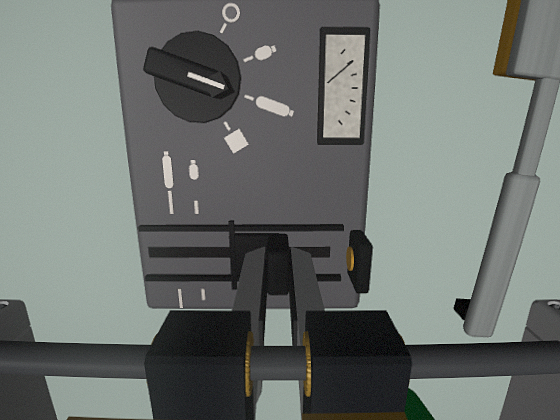

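The tab is pinched, the knob is on the long pill, and the index's near end is at (232,222). I'll pull about 35.5 mm along the slide.

>>> {"op": "arm_command", "data": {
  "targets": [
    [-0.01, 0.0017, 0, 0],
    [-0.02, 0.0034, 0, 0],
    [-0.03, 0.0052, 0, 0],
    [-0.04, 0.0069, 0, 0],
    [-0.05, 0.0086, 0, 0],
    [-0.06, 0.0103, 0, 0],
    [-0.07, 0.012, 0, 0],
    [-0.07, 0.012, 0, 0]
  ]
}}

```text
time: 8.08
tool_pos: [0.516, -0.1073, 0.0659]
ee_rot: [3.134, 0.0, 1.398]
wrist_force: [6.6, -0.4, -1.8]
width: 0.0118
finger_force: 30.0
```

>>> {"op": "arm_command", "data": {
  "targets": [
    [0, 0, 0, 0],
    [0, 0, 0, 0],
    [0, 0, 0, 0]
  ]
}}

```text
time: 8.33
tool_pos: [0.5166, -0.1074, 0.0659]
ee_rot: [3.134, 0.0, 1.399]
wrist_force: [6.9, -1.5, -0.7]
width: 0.0112
finger_force: 30.0
```

```bash
python3 - <<'E'
from h import *
o=robot.get_obs(); im=robot.snapshot("wrist"); print(o['time'],o['tool_pos'],np.degrees(o['ee_rot']),o['width'],o['wrist_force'],o['finger_force'])
v=np.load("w3.npy"); print(np.dot(v[:2]-o['tool_pos'][:2],[.9856,-.1694]))
cv2.imwrite("pics/w4.png",im[:,:,::-1]); np.save("w4.npy",np.r_[o['tool_pos'],o['ee_rot']])
cv2.imwrite("pics/w4c.png",cv2.resize(im[130:320,140:400,::-1],None,fx=3,fy=3,interpolation=cv2.INTER_CUBIC))
E
```

```text
8.3333 [ 0.51655226 -0.10738415  0.06591157] [1.79559765e+02 8.67665320e-03 8.01298095e+01] 0.011218415505742572 [ 6.9118403  -1.45256792 -0.70940979] 30.00116318464279
0.032788654487652516
```

View pics/w4c.png

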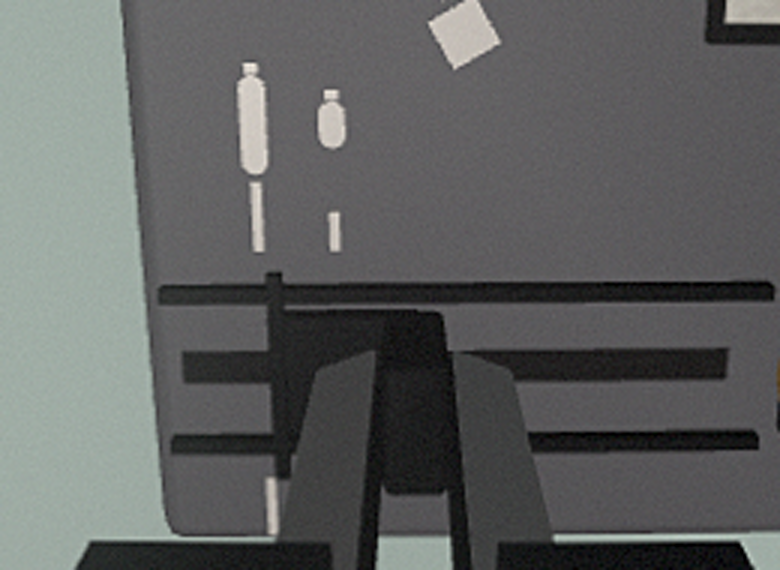

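The index (upper end at crop (274,275)) is still about 3 mm short of the outer line's extension at (260,275). I'll measure it with rays.

```bash
cat > m.py <<'E'
from h import *
import sys
def meas(f):
    v=np.load(f+".npy"); C=cam("wrist",dict(tool_pos=v[:3],ee_rot=v[3:])); im=cv2.imread(f"pics/{f}.png"); g=im.max(2).astype(float)
    def white(r0,r1,c0,c1):
        ys,xs=np.nonzero(g[r0:r1,c0:c1]>130); w=g[ys+r0,xs+c0]-80; return np.average(np.c_[xs+c0,ys+r0],axis=0,weights=w)
    A=white(192,213,218,232); I=white(201,213,246,258); B=white(290,307,222,236)
    def dark(r0,r1,c0,c1):
        s=g[r0:r1,c0:c1]; w=np.clip(75-s,0,None); ys,xs=np.mgrid[r0:r1,c0:c1]; return np.array([(xs*w).sum(),(ys*w).sum()])/w.sum()
    D=dark(221,224,222,240)
    Wa,Wb,Wi=ray([A,B,I],.036,C); u=(Wa-Wb)/np.linalg.norm(Wa-Wb); n=np.array([u[1],-u[0]])
    print(A,I,B,D,"yaw",np.degrees(np.arctan2(n[1],n[0])),"in-out",(Wi-Wa)@n,"index ahead of mark",[(ray([D],z,C)[0]-Wa)@n for z in(.041,.042,.0435)])
meas(sys.argv[1])
E
python3 m.py w4
```

```text
[225.25937396 201.94259485] [251.09950759 206.48358638] [230.28962231 298.32633251] [231.06862745 221.83986928] yaw -9.62856032838879 in-out 0.015205818989960795 index ahead of mark [np.float64(0.0035958186380464718), np.float64(0.0037358553190406677), np.float64(0.003945910340531961)]
```

>>> {"op": "arm_command", "data": {
  "targets": [
    [-0.0037, 0.0006, 0, 0],
    [-0.0074, 0.0013, 0, 0],
    [-0.0074, 0.0013, 0, 0],
    [-0.0074, 0.0013, 0, 0],
    [-0.0074, 0.0013, 0, 0],
    [-0.0074, 0.0013, 0, 0]
  ]
}}

```text
time: 8.88
tool_pos: [0.513, -0.1068, 0.0659]
ee_rot: [3.134, 0.0, 1.399]
wrist_force: [7.3, -0.6, -2.0]
width: 0.0121
finger_force: 30.0
```

```bash
python3 - <<'E'
from h import *
o=robot.get_obs(); im=robot.snapshot("wrist"); print(o['time'],o['tool_pos'],np.degrees(o['ee_rot']),o['width'],o['wrist_force'],o['finger_force'])
v=np.load("w3.npy"); print(np.dot(v[:2]-o['tool_pos'][:2],[.9856,-.1694]))
cv2.imwrite("pics/w5.png",im[:,:,::-1]); np.save("w5.npy",np.r_[o['tool_pos'],o['ee_rot']])
cv2.imwrite("pics/w5c.png",cv2.resize(im[10:320,100:400,::-1],None,fx=1.9,fy=1.9,interpolation=cv2.INTER_CUBIC))
E
python3 m.py w5
```

```text
8.8833 [ 0.51296866 -0.1067775   0.06590402] [1.79545876e+02 1.12119448e-02 8.01291437e+01] 0.012144955210919727 [ 7.25484159 -0.613006   -2.04511784] 30.001193583011627
0.03642341886574057
[230.52307367 201.06816257] [256.51765537 206.45727401] [234.51294118 292.10470588] [231.05683837 221.90230906] yaw -9.817012907174808 in-out 0.015291953733595735 index ahead of mark [np.float64(0.00048481805682695165), np.float64(0.0006235824399759425), np.float64(0.0008317290146994038)]
```

View pics/w5c.png

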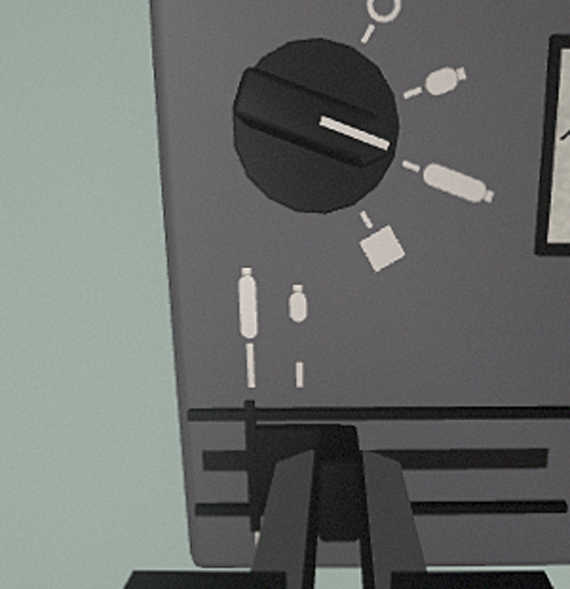

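The index now sits almost on the outer line. I'll check the measurement bias against the home picture, where the distance should be 36 mm.

```bash
python3 - <<'E'
from h import *
n=np.array([np.cos(np.radians(-9.75)),np.sin(np.radians(-9.75))])
def run(f,wa,wd,wi):
    v=np.load(f+".npy"); C=cam("wrist",dict(tool_pos=v[:3],ee_rot=v[3:])); g=cv2.imread(f"pics/{f}.png").max(2).astype(float)
    def cen(b,w): 
        r0,r1,c0,c1=b; w=w(g[r0:r1,c0:c1]); ys,xs=np.mgrid[r0:r1,c0:c1]; return [(xs*w).sum()/w.sum(),(ys*w).sum()/w.sum()]
    W=lambda s:np.where(s>120,s-80,0); B=lambda s:np.clip(72-s,0,None)
    A=cen(wa,W);I=cen(wi,W);D=cen(wd,B); a=ray([A],.036,C)[0]
    print(f,A,I,D,"in-out %.4f"%((ray([I],.036,C)[0]-a)@n),["%.4f"%((ray([D],z,C)[0]-a)@n) for z in(.041,.042,.0435)])
run("w3",(194,213,164,178),(221,224,224,240),(201,213,190,202))
run("w4",(194,213,218,232),(221,224,222,240),(201,213,246,258))
run("w5",(194,213,222,238),(221,224,222,240),(201,213,250,262))
E
```

```text
w3 [np.float64(170.33751075070649), np.float64(202.76545030101977)] [np.float64(195.85229841748304), np.float64(206.4749434815373)] [np.float64(230.9080824088748), np.float64(221.83993660855785)] in-out 0.0151 ['0.0364', '0.0365', '0.0367']
w4 [np.float64(225.34798709831563), np.float64(202.79213952932744)] [np.float64(251.11651077673852), np.float64(206.43452623017487)] [np.float64(231.1236559139785), np.float64(221.82437275985663)] in-out 0.0152 ['0.0036', '0.0038', '0.0040']
w5 [np.float64(231.48522588522587), np.float64(202.94920634920635)] [np.float64(257.2970553123756), np.float64(206.4315559092718)] [np.float64(231.11591355599214), np.float64(221.89194499017682)] in-out 0.0152 ['-0.0000', '0.0001', '0.0003']
```

The index is within about 0.3 mm of the outer mark, and the home picture read 36.5 mm, so the bias is small. The knob is on the long pill and the grip holds at 30 N, so I'll hand it in.

```bash
python3 -c "
from bench import robot
print(robot.close_job())"
```

```text
the job is handed in; nothing more can be done
None
```

Job handed in: the selector is clicked in at the long-cell mark, and the gripper is still holding the jaw with its index within about 0.3 mm of the outer mark by my measurement.

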